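# Jog the slide carriage to the green flag

## Task

Flip the red latch on the front of the control case open, lift the lid and leave it standing open. Then push the jog stick inside hard over to its stop, towards the side on which the green flag stands, hold it there while the slide carriage runs, and let the stick spring back to centre so that the carriage comes to rest with its yellow pointer opposite the green flag. Be gentle with the stick, never push the carriage by hand, and leave the other things on the bench where they are.

Things in the scene. Friction and masses are not known exactly. Their poses are not given: they have to be found in the camera images.
- control_case: grey control case fixed to the bench, 150 (x) x 200 (y) x 120 mm high, walls 6 mm, open on top under its lid, deck 36 mm above the bench. Origin: centre of its underside; x points from its front (latch side, towards the robot) to its back (hinge side), y to its left, z up.
- latch (a joint): over-centre latch on the middle of the case's front, a lever with a red grip. Value in rad: 0 shut (upright), 1.9 open (turned forward and down, away from the lid). A spring holds it at either end: it resists up to about 0.95 rad (some 3 to 5 N at the grip), then snaps open by itself. While shut it holds the lid down
- latch_tip (a point): outer end of the latch lever, 101 mm from its pivot, which lies along the case's y at (-87, 0, 95) mm in the case frame. The lever is 44 mm wide and 10 mm thick; the red grip is its outer 48 mm and stands above the shut lid (tip 70 mm above it)
- lid (a joint): blue flat lid, 204 mm wide without its lips, 6 mm thick. Value in rad: 0 shut, 1.85 fully open (past upright, leaning back). It turns about its rear edge and stays where it is left; lifting it takes about 4 N at a lip.
- lid_hinge (a point): middle of the lid's hinge line, which runs along the case's y at (81, 0, 120) mm in the case frame; the lid's underside lies in this plane when shut
- lid_lip_left (a point): middle of the outer upper edge of the left lip. Two lips, each 64 mm long and 5 mm thick, on the lid's left and right side edges, their middle 125 mm before the hinge, rise outward and up at 40 degrees: from 100 to 126 mm beside the case's middle and from 120 to 143 mm height. A fingertip tilted about 45 degrees inward gets under them from the side
- lid_lip_right (a point): the same point of the right lip
- jog_stick (a joint): spring-centred stick in the case. Value in rad: 0 centred, +0.4 at its left stop (case +y), -0.4 right; it tilts only sideways. The spring takes about 6 N at the knob just before the rigid stop; over 25 N is rough. At rest it reads up to 0.07 either way
- stick_knob (a point): middle of the stick's black knob, 53 mm above the stick's pivot, which is at (-8, 0, 38) mm in the case frame; the knob is 26 mm across, from 72 to 110 mm height when centred, 10 mm below the top of the case walls. Free space from the pivot inside the case: 94 mm to left and right, 61 mm to the front, 77 mm to the back
- slide_rail: linear slide fixed on the bench to the left of the case, 44 mm wide, 270 mm long along its y, with a black motor at its left end. Origin: centre of its underside; y points along the rail to its left, x away from the robot
- carriage (a joint): grey carriage 52 x 50 mm on the slide, driven by the jog stick: with the stick beyond about 0.15 rad it runs to the same side, faster the further the stick is tilted (20 to 50 mm/s at the stop, it varies); let go, it coasts 2 to 4 mm. Value in m along the rail's y, 0 in the middle (it starts within 10 mm of it), ends at +-0.09
- pointer (a point): tip of the carriage's yellow pointer, which points to the front (-x of the rail)
- green_flag: green flag on a small stand in front of the rail, 61 mm high; x, y axes as the rail's. Origin: centre of its underside. The pointer is level with it when both have the same place along the rail's y
- red_flag: red flag of the same form on the other side of the carriage's starting place: another station, not wanted now
- hammer: loose hammer, brass head and wooden handle, 64 x 212 x 25 mm, lying on the bench; leave alone
- cup: loose tin cup 58 mm across, 95 mm high, with tools in it; leave alone
- case_of_points: loose flat case with clear lid 110 x 175 x 41 mm; leave alone

How it is judged:
On the way, in this order (a step that is already met when the one before it is completed fails the run):
1. the latch is flipped open (value of joint latch above 1.6 rad), for 0.2 s.
2. the lid stands open (value of joint lid above 1.35 rad), for 0.2 s.
3. the stick is held hard over towards the green flag's side (((y of green_flag in the frame of slide_rail above 0 m and value of joint jog_stick above 0.35 rad) or (y of green_flag in the frame of slide_rail below 0 m and value of joint jog_stick below -0.35 rad))), for 0.5 s.
At the end, for the whole second after the job is handed in: The yellow pointer rests within 6 mm of the green flag's centre along the rail, the carriage still (under 3 mm/s), the stick let go and back within 0.1 rad of centre, the lid open beyond 1.35 rad and the latch open beyond 1.6 rad (y of pointer in the frame of green_flag between -0.006 and 0.006 m and value of joint jog_stick between -0.1 and 0.1 rad and velocity of joint carriage between -0.003 and 0.003 m/s and value of joint lid above 1.35 rad and value of joint latch above 1.6 rad); the robot touches nothing.
It fails at once if the stick is pushed with more than 25 N (contact force between any of the fingers, the arm and jog_stick above 25 N).
It fails at once if the carriage is touched by the robot (contact force between any of the fingers, the arm and carriage above 0.5 N).
It fails at once if a bystander (hammer, cup, flat case) is moved by more than 20 mm (distance of any of hammer, cup, case_of_points from where it was at the start of the episode above 0.02 m).
It also fails if it takes over 61 s, if anything falls off the work surface, if the arm or the gripper's body presses on something with over 40 N, if the wrist force passes 120 N, or if a joint passes its speed limit or range.

## Robot

A 7-joint arm with a two-finger parallel gripper is mounted at the origin on a cart in front of the work surface, level with it; the furniture and walls round the work are solid. World frame = base frame: x ahead of the robot, y to its left, z up, the work surface at z = 0. Lengths are in m, angles in rad, forces in N, time in s.
With the tool pointing down it reaches from about 0.4 to 0.875 m from the base axis. Payload 6.5 kg.
Tool frame: the origin (TCP) lies midway between the tips of the shut fingers; the grasp point (between the pads) lies 19 mm behind it; z points along the fingers, y is the line along which they close (so a half turn about z gives the same grasp; the last joint's range is limited). The gripper opens to 88 mm and grips with 3 to 60 N. Pads are 18 mm wide; open, the fingers measure 123 mm over their backs; the gripper's body (75 mm by 187 mm) begins 45 mm behind the grasp point.
Start: joints at [1.059, 0.536, -0.004, 1.538, 0.003, 1.067, -0.071], TCP at [0.28, -0.586, 0.239] pointing down, gripper open.
Joint ranges: [-2.7, 2.7], [-0.37, 2.16], [-1.27, 1.26], [0.24, 2.4], [-1.31, 4.45], [0.19, 1.91], [-2.76, 2.76]. Speed limits (rad/s): [2.39, 2.39, 3.14, 3.14, 3.14, 3.14, 3.14].

## Interface

Orientations are given as a 3x3 rotation matrix whose columns are the frame's x, y, z axes.
In Python, from station import get_state, eyes, bot gives the robot as it stands.
- The arm moves only by the tool carry_out, never from a script. Its argument "steps" is one flat list of numbers, 7 for each row, row after row: the shift along the tool's x, y, z in mm, then the turn, a rotation vector about the tool's x, y, z in degrees, then the opening, from 0 (shut) to 1 (fully open). In form: [dx, dy, dz, rx, ry, rz, hand, dx, dy, dz, rx, ry, rz, hand, ...]. A call has 1 to 5 rows; each row is the pose to reach, as a shift and turn from the pose commanded when the call began, along the tool's axes at that moment; what a row does not reach only later rows make up. A row lasts 1/8 s, in which the tool goes at most 62.5 mm and 10.7 degrees, less where a joint would pass 70% of its speed; a pose out of reach is approached as far as the arm can. A call with a gripper value outside its range is refused whole. The fingers move at their own pace and stop on an object; "newtons" is the grip in N (left out, the last holds). Time passes only in rows, so rows that repeat a pose let the fingers close. It gives the time, the measured TCP pose, the force, the opening and the grip force at its end, in the units of the state.
- get_state(): the state, without advancing time (a new reading comes with each control period).
- eyes.camera(name): name is "side" or "top"; returns (picture, depth): 420x560x3 uint8, blue, green, red; 420x560 float32, m along the optical axis (not along the pixel's ray), 0 where there is no reading.
- eyes.camera_info(name): a dict with "camera_matrix" (3x3 intrinsics, pixels), "view" (4x4, takes a point from world to camera coordinates). Camera axes: x right, y down, z forward; pixel columns grow to the right and rows downward; lengths in m; the calibration is good to about 2 mm. A picture is of the moment at which its call begins. camera_info takes no time and is no camera call.
- bot.job_done(): hands the job in; it is judged then, once.
The state is a dict: "time_s": time; "joint_positions": joint angles; "joint_vel": joint speeds; "joint_torque": joint torques, N m; "ee_pos": TCP position; "orientation": TCP orientation; "ft_force": force on the tool from outside, world axes, zero at the start; "torque": the same for the moment, N m; "width": opening from 0.0 (shut) to 1.0 (fully open); "grasp_force": force on a finger pad.
Only numpy, scipy, OpenCV 4.12 (cv2) and the standard library are available. Lean on these libraries where they do the work, as an engineer would, in place of code of your own. Each camera call takes 0.05 s, during which the arm holds its last target. There are 200 camera calls.

## Working session

There is one attempt and no reset: what is moved stays moved. The work goes in short steps, Python scripts to look and compute and a tool call to move; the robot and the scene stay as the last step left them, time stands still between calls to the robot, and variables do not carry over. Pictures are saved under pics/ and viewed, at most 10 in all, crops included, and the job is handed in when it is done.

Besides the shell and the picture viewer there is one more tool, called after "Call:" as name(argument=value, ...) on one line, values as JSON. carry_out: Moves the arm, as the interface text tells. Its arguments: {"type":"object","properties":{"steps":{"type":"array","items":{"type":"number"}},"newtons":{"type":"number"}},"required":["steps"]}

```bash
ls; mkdir -p pics; python3 - <<'E'
from station import get_state, eyes
import cv2, numpy as np
for n in ("side","top"):
    p,d=eyes.camera(n); cv2.imwrite(f"pics/{n}0.png",p); np.save(f"{n}0.npy",d)
    i=eyes.camera_info(n); print(n,np.round(i["camera_matrix"],1).tolist(),np.round(i["view"],3).tolist())
s=get_state(); print(s["time_s"],s["ee_pos"],np.round(s["orientation"],3))
E
```

```text
pics
side [[461.5, 0.0, 278.4], [0.0, 461.5, 213.0], [0.0, 0.0, 1.0]] [[-0.915, -0.402, 0.018, 0.524], [-0.184, 0.377, -0.908, 0.194], [0.358, -0.834, -0.419, 1.147], [0.0, 0.0, 0.0, 1.0]]
top [[454.3, 0.0, 278.1], [0.0, 454.3, 216.1], [0.0, 0.0, 1.0]] [[-0.022, -1.0, 0.011, 0.128], [-0.997, 0.021, -0.077, 0.532], [0.077, -0.012, -0.997, 1.547], [0.0, 0.0, 0.0, 1.0]]
0.1 [ 0.28001119 -0.58599631  0.23792943] [[ 0.902  0.431 -0.001]
 [ 0.431 -0.902  0.001]
 [-0.    -0.002 -1.   ]]
```

View pics/top0.png

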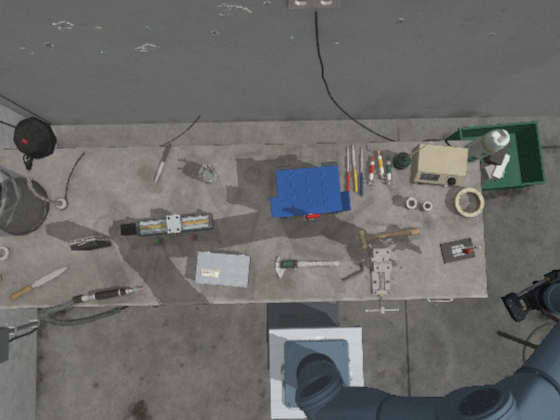

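View pics/side0.png

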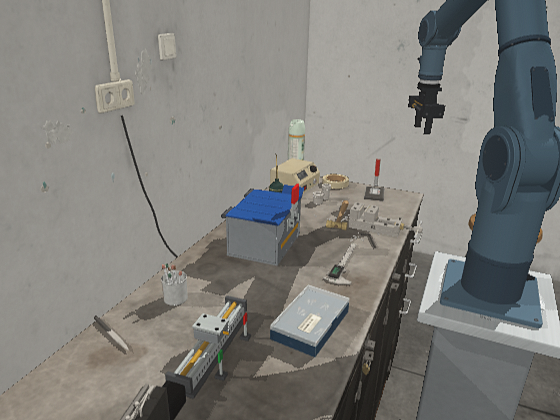

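The top view shows the blue lid at about (310,190), the red latch at (313,216), the rail near (172,225) with its motor on the left, the green flag at (156,241) on the motor side and the red flag at (194,238). The side view shows the green flag at (220,360) and the red flag at (246,320). Next I'll measure them.

```bash
cat > h.py <<'E'
import cv2, numpy as np
from station import get_state, eyes
def look(n,save=None):
    p,d=eyes.camera(n)
    if save: cv2.imwrite(save,p)
    return p,cloud(n,d)
def cloud(n,d):
    i=eyes.camera_info(n); K=np.array(i["camera_matrix"]); V=np.array(i["view"])
    v,u=np.mgrid[:d.shape[0],:d.shape[1]]
    c=np.stack([(u-K[0,2])/K[0,0]*d,(v-K[1,2])/K[1,1]*d,d,np.ones_like(d)],-1)
    w=(c@np.linalg.inv(V).T)[...,:3]; w[d==0]=np.nan
    return w
def masks(p):
    h=cv2.cvtColor(p,cv2.COLOR_BGR2HSV); H,S,V=h[...,0],h[...,1],h[...,2]
    return dict(blue=(H>105)&(H<130)&(S>150)&(V>60),red=((H<6)|(H>174))&(S>150)&(V>80),
      green=(H>50)&(H<90)&(S>110)&(V>50),yellow=(H>18)&(H<32)&(S>120)&(V>100))
E
python3 - <<'E'
from h import *
for n in ("top","side"):
    p=cv2.imread(f"pics/{n}0.png"); w=cloud(n,np.load(f"{n}0.npy"))
    for k,m in masks(p).items():
        m=m&(w[...,0]>.3)&(w[...,0]<1.05)&(abs(w[...,1]-.1)<.6)
        N,L,st,c=cv2.connectedComponentsWithStats(m.astype('uint8'),connectivity=8)
        for j in range(1,N):
            if st[j,4]>5:
                q=w[L==j]; print(n,k,np.round(c[j]),st[j,4],'med',np.round(np.nanmedian(q,0),4),'min',np.round(np.nanpercentile(q,3,0),3),'max',np.round(np.nanpercentile(q,97,0),3))
                if k=="blue" and st[j,4]>500:
                    f=q[abs(q[:,2]-.126)<.006]; r=cv2.minAreaRect(f[:,:2].astype('float32')*1000); print('  rect',r)
    # rail region top surfaces
    if n=="top":
        r=w[195:255,110:225].reshape(-1,3); r=r[(r[:,2]>.015)&(r[:,0]<.62)]
        print('rail',cv2.minAreaRect(r[:,:2].astype('float32')*1000))
for n in ("top","side"):
    p=cv2.imread(f"pics/{n}0.png")
    c=p[140:260,100:370] if n=="top" else p[170:400,160:360]
    s=2.9 if n=="top" else 2.6
    cv2.imwrite(f"pics/{n}_c.png",cv2.resize(c,None,fx=s,fy=s,interpolation=cv2.INTER_CUBIC))
E
```

```text
top blue [308. 192.] 2953 med [0.6013 0.0184 0.1271] min [ 0.538 -0.085  0.121] max [0.676 0.123 0.138]
  rect ((606.6268310546875, 18.562042236328125), (149.6177978515625, 229.78823852539062), 2.9023826122283936)
top red [371. 169.] 23 med [ 0.6945 -0.2125  0.0157] min [ 0.683 -0.218  0.008] max [ 0.705 -0.208  0.02 ]
top red [348. 181.] 34 med [ 0.6535 -0.1295  0.0083] min [ 0.626 -0.132  0.003] max [ 0.682 -0.127  0.015]
top red [313. 216.] 42 med [0.5195 0.0115 0.1956] min [ 0.516 -0.007  0.19 ] max [0.526 0.032 0.202]
top red [469. 251.] 13 med [ 0.4017 -0.4858  0.1408] min [ 0.398 -0.492  0.133] max [ 0.408 -0.481  0.144]
top yellow [380. 163.] 27 med [ 0.7147 -0.2445  0.0134] min [ 0.704 -0.25   0.005] max [ 0.726 -0.238  0.018]
top yellow [355. 181.] 52 med [ 0.6572 -0.1566  0.0078] min [ 0.62  -0.162  0.002] max [ 0.69  -0.153  0.016]
top yellow [196. 222.] 34 med [0.5199 0.3942 0.0397] min [0.516 0.358 0.035] max [0.525 0.436 0.044]
top yellow [153. 226.] 32 med [0.5086 0.5422 0.0397] min [0.506 0.505 0.034] max [0.512 0.582 0.046]
rail ((482.0747375488281, 497.085693359375
[... 612 characters left out ...]
.] 6 med [ 0.6371 -0.3778  0.0296] min [ 0.633 -0.384  0.024] max [ 0.638 -0.376  0.033]
side red [244. 318.] 38 med [0.4681 0.4133 0.0524] min [0.467 0.406 0.04 ] max [0.471 0.418 0.061]
side green [220. 356.] 53 med [0.4582 0.53   0.0514] min [0.456 0.521 0.041] max [0.461 0.536 0.061]
side yellow [289. 235.] 60 med [0.5327 0.0192 0.0446] min [ 0.528 -0.05   0.037] max [0.538 0.086 0.052]
side yellow [229. 310.] 80 med [0.5192 0.3863 0.0391] min [0.515 0.36  0.034] max [0.524 0.414 0.042]
side yellow [225. 333.] 15 med [0.4842 0.4666 0.0503] min [0.478 0.437 0.019] max [0.496 0.47  0.053]
side yellow [194. 358.] 182 med [0.5065 0.5419 0.0391] min [0.501 0.497 0.035] max [0.512 0.585 0.041]
```

View pics/top_c.png

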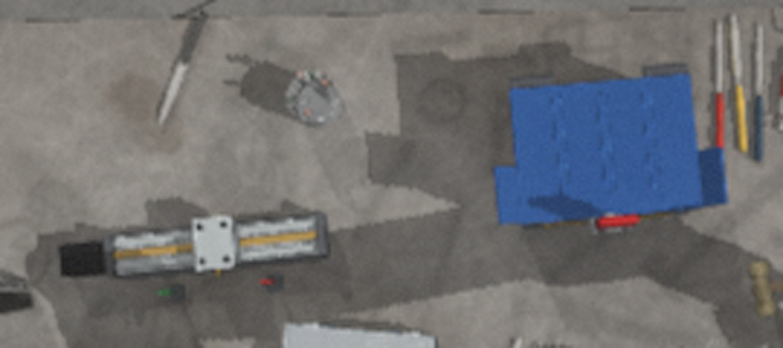

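```bash
python3 - <<'E'
from h import *
T=cv2.imread("pics/top0.png"); w=cloud("top",np.load("top0.npy"))
m=masks(T)["blue"]; q=w[m]; q=q[(q[:,2]>.12)&(q[:,2]<.132)]
# rows of the lid: front/back x per y bin, left/right y per x bin
ys=np.arange(-.06,.1,.01); fr=[(y,q[abs(q[:,1]-y)<.005][:,0].min(),q[abs(q[:,1]-y)<.005][:,0].max()) for y in ys]
fr=np.array(fr); print('front',np.polyfit(fr[:,0],fr[:,1],1),'back',np.polyfit(fr[:,0],fr[:,2],1))
xs=np.arange(.61,.66,.006); lr=np.array([(x,q[abs(q[:,0]-x)<.004][:,1].min(),q[abs(q[:,0]-x)<.004][:,1].max()) for x in xs])
print('right',np.polyfit(lr[:,0],lr[:,1],1),'left',np.polyfit(lr[:,0],lr[:,2],1))
S=cv2.imread("pics/side0.png"); w2=cloud("side",np.load("side0.npy"))
for n,p,ww in(("top",T,w),("side",S,w2)):
    a=ww[masks(p)["yellow"]]
    for nm,s in (("rail",(a[:,1]>.35)&(a[:,1]<.6)&(abs(a[:,2]-.04)<.006)&(a[:,0]>.498)),("case",(abs(a[:,1])<.09)&(a[:,0]<.55)&(a[:,0]>.5))):
        if s.sum()>8: print(n,nm,s.sum(),np.polyfit(a[s,1],a[s,0],1))
    c=ww.reshape(-1,3); c=c[(abs(c[:,0]-.51)<.05)&(abs(c[:,1]-.467)<.06)&(c[:,2]>.052)&(c[:,2]<.09)]
    print(n,'carriage?',len(c),np.round(np.median(c,0),4),np.round(c.min(0),3),np.round(c.max(0),3))
E
```

```text
front [-0.05749496  0.53587937] back [-0.06159898  0.680859  ]
right [ 0.03941928 -0.10314345] left [0.05778347 0.08089254]
top rail 62 [-0.08072627  0.55230008]
top carriage? 274 [0.512  0.4637 0.0661] [0.46  0.41  0.052] [0.543 0.518 0.076]
side rail 253 [-0.08225767  0.55121212]
side case 60 [-0.06891816  0.53407061]
side carriage? 660 [0.5102 0.4764 0.0662] [0.461 0.407 0.052] [0.546 0.525 0.07 ]
```

View pics/side_c.png

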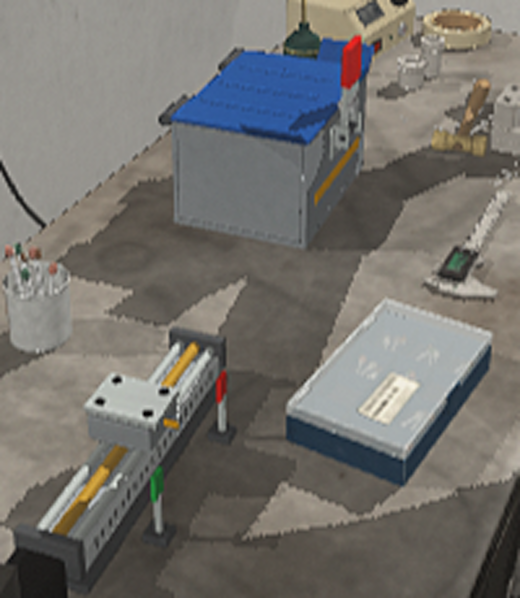

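```bash
cat >> h.py <<'E'
from scipy.spatial.transform import Rotation as Ro
O=np.array([.608,.018,0]); YAW=.062; RC=Ro.from_euler('z',YAW).as_matrix()
def c2w(p): return O+RC@(np.array(p)/1000)
def w2c(p): return RC.T@(np.array(p)-O)*1000
# tool pointing down, tool y along case x; tilt (deg, about case x), yaw (deg)
def tool(tilt=0,yaw=0):
    B=np.array([[0,1,0],[1,0,0],[0,0,-1.]])  # columns x=+y, y=+x, z=-z
    return RC@Ro.from_euler('x',tilt,degrees=True).as_matrix()@Ro.from_euler('z',yaw,degrees=True).as_matrix()@B
def go(*targets):   # targets: (case mm, R)
    s=get_state(); R=np.array(s["orientation"]); p=np.array(s["ee_pos"])
    print('t',s["time_s"],'tcp case',np.round(w2c(p),1),'F',np.round(s["ft_force"],1),'w',s["width"])
    for c,Rt in targets:
        print(np.round(R.T@(c2w(c)-p)*1000,1),np.round(Ro.from_matrix(R.T@Rt).as_rotvec(degrees=True),1))
E
python3 - <<'E'
from h import *
go(([-55,0,280],tool()),([-55,0,152],tool()))
E
```

```text
t 0.1 tcp case [-364.8 -582.5  237.9] F [ 1.2 -0.5 -0.1] w 0.9973401671932859
[ 505.4 -424.2  -41.5] [ -0.1  -0.  -68. ]
[ 505.4 -424.    86.5] [ -0.1  -0.  -68. ]
```

Call:
carry_out(steps=[60,-50,-40,0,0,-10,0,110,-92,-42,0,0,-20,0,158,-133,-42,0,0,-30,0,205,-172,-42,0,0,-40,0,252,-212,-42,0,0,-50,0])

```text
time_s: 0.72
ee_pos: [0.4066, -0.3069, 0.2806]
orientation: [[0.244, 0.97, -0.0], [0.97, -0.244, -0.0], [-0.0, -0.0, -1.0]]
ft_force: [1.1, 0.3, -0.3]
width: 0.458
grasp_force: 0.0
```

```bash
python3 - <<'E'
from h import *
go(([-55,0,280],tool()),([-55,0,152],tool()))
E
```

```text
t 0.725 tcp case [-221.2 -311.8  280.6] F [ 1.1  0.3 -0.3] w 0.45756974000617945
[347.5  63.6   0.5] [ -0.    0.  -17.7]
[347.5  63.6 128.5] [ -0.    0.  -17.7]
```

Call:
carry_out(steps=[62,12,0,0,0,-9,0,123,23,0,0,0,-18,0,184,34,0,0,0,-18,0,245,45,0,0,0,-18,0,306,56,0,0,0,-18,0])

```text
time_s: 1.35
ee_pos: [0.5371, -0.0249, 0.2804]
orientation: [[-0.061, 0.998, -0.0], [0.998, 0.061, -0.0], [-0.0, -0.0, -1.0]]
ft_force: [1.7, -0.8, 0.5]
width: 0.009
grasp_force: 0.0
```

Call:
carry_out(steps=[0,0,0,0,0,0,0,0,0,0,0,0,0,0])

```text
time_s: 1.6
ee_pos: [0.5363, -0.0271, 0.2801]
orientation: [[-0.062, 0.998, -0.001], [0.998, 0.062, -0.001], [-0.0, -0.001, -1.0]]
ft_force: [0.8, -0.1, -0.9]
width: 0.003
grasp_force: 0.0
```

```bash
python3 - <<'E'
from h import *
go(([-55,0,280],tool()),([-55,0,152],tool()))
E
```

```text
t 1.6 tcp case [-74.3 -40.6 280.1] F [ 0.8 -0.1 -0.9] w 0.0033700914130446722
[40.6 19.3  0.1] [-0.1  0.  -0. ]
[ 40.7  19.5 128.1] [-0.1  0.  -0. ]
```

Call:
carry_out(steps=[40,20,0,0,0,0,0,40,20,60,0,0,0,0,40,20,110,0,0,0,0,40,20,128,0,0,0,0,40,20,128,0,0,0,0])

```text
time_s: 2.22
ee_pos: [0.5539, 0.0134, 0.1524]
orientation: [[-0.06, 0.998, -0.001], [0.998, 0.06, -0.0], [-0.0, -0.001, -1.0]]
ft_force: [-0.0, 0.6, 1.1]
width: 0.002
grasp_force: 0.0
```

Call:
carry_out(steps=[0,-15,0,0,0,0,0,0,-30,0,0,0,0,0,0,-45,3,0,0,0,0,0,-60,8,0,0,0,0,0,-75,14,0,0,0,0])

```text
time_s: 2.85
ee_pos: [0.4826, 0.0098, 0.1415]
orientation: [[-0.061, 0.998, 0.008], [0.998, 0.061, 0.0], [-0.0, 0.008, -1.0]]
ft_force: [2.3, 0.5, 0.8]
width: 0.002
grasp_force: 0.7
```

Call:
carry_out(steps=[0,-15,8,0,0,0,0,0,-30,16,0,0,0,0,0,-40,24,0,0,0,0,0,-40,24,0,0,0,0,0,-40,24,0,0,0,0])

```text
time_s: 3.48
ee_pos: [0.4407, 0.0076, 0.1153]
orientation: [[-0.062, 0.998, 0.002], [0.998, 0.062, 0.0], [-0.0, 0.002, -1.0]]
ft_force: [-1.0, -0.2, 0.8]
width: 0.008
grasp_force: 0.0
```

```bash
python3 - <<'E'
from h import *
go(([-55,0,280],tool()))
p,w=look("side","pics/s1.png"); cv2.imwrite("pics/s1c.png",cv2.resize(p[120:300,180:400],None,fx=3,fy=3))
E
```

```text
t 3.475 tcp case [-167.6   -0.   115.3] F [-1.  -0.2  0.8] w 0.007668677568394613
[ 1.000e-01  1.129e+02 -1.645e+02] [ 0.1  0.  -0. ]
```

View pics/s1c.png

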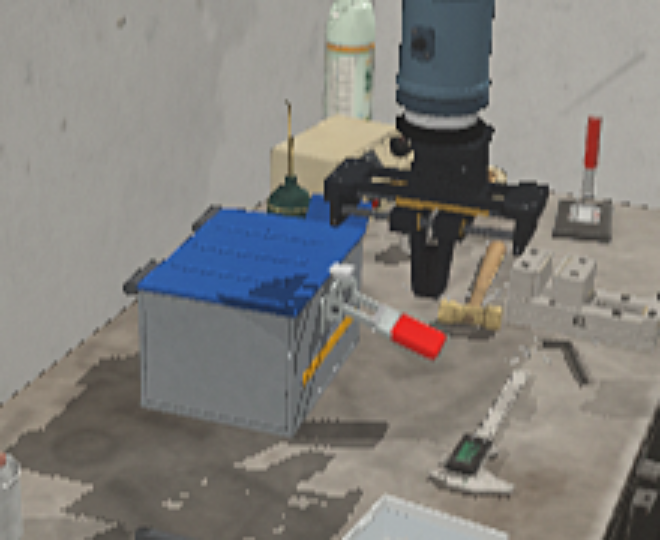

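The latch is down and open: the red grip points forward and low at crop (418,335). Next I'll move to the left lip with the tool tilted.

Call:
carry_out(steps=[30,0,-50,0,0,0,0,70,10,-100,0,0,0,0,120,20,-130,0,0,0,0,160,50,-140,0,0,0,0,200,80,-140,0,0,0,0])

```text
time_s: 4.15
ee_pos: [0.5088, 0.2139, 0.2564]
orientation: [[-0.061, 0.998, 0.003], [0.998, 0.061, 0.001], [0.001, 0.003, -1.0]]
ft_force: [0.3, -0.7, -0.1]
width: 0.005
grasp_force: 0.0
```

```bash
python3 - <<'E'
from h import *
go(([-44,220,250],tool(-45)))
E
```

```text
t 4.15 tcp case [-86.8 201.7 256.4] F [ 0.3 -0.7 -0.1] w 0.004538267387403394
[18.3 42.8  6.6] [  0.2 -45.   -0.1]
```

Call:
carry_out(steps=[10,20,0,0,-10,0,0,18,40,0,0,-20,0,0,18,43,6,0,-30,0,0,18,43,6,0,-40,0,0,18,43,6,0,-45,0,0])

```text
time_s: 4.78
ee_pos: [0.548, 0.235, 0.2474]
orientation: [[-0.047, 0.998, 0.045], [0.703, 0.065, -0.708], [-0.71, -0.002, -0.705]]
ft_force: [0.4, -0.8, 0.1]
width: 0.004
grasp_force: 0.0
```

Call:
carry_out(steps=[0,0,0,0,0,0,0,0,0,0,0,0,0,0])

```text
time_s: 5.03
ee_pos: [0.5494, 0.2322, 0.2491]
orientation: [[-0.042, 0.998, 0.043], [0.707, 0.06, -0.705], [-0.706, 0.001, -0.708]]
ft_force: [1.2, -0.3, -0.2]
width: 0.007
grasp_force: 0.0
```

```bash
python3 - <<'E'
from h import *
go(([-44,176,172],tool(-45)),([-44,114,110],tool(-45)))
E
```

```text
t 5.025 tcp case [-45.2 217.5 249.1] F [ 1.2 -0.3 -0.2] w 0.007079121861173142
[25.1  1.2 83.9] [-0.  -0.1 -0.1]
[ 24.9   1.2 171.6] [-0.  -0.1 -0.1]
```

Call:
carry_out(steps=[25,1,50,0,0,0,0,25,1,100,0,0,0,0,25,1,130,0,0,0,0,25,1,155,0,0,0,0,25,1,170,0,0,0,0])

```text
time_s: 5.65
ee_pos: [0.5567, 0.1284, 0.1111]
orientation: [[-0.041, 0.998, 0.042], [0.707, 0.059, -0.705], [-0.706, 0.001, -0.708]]
ft_force: [0.4, -0.3, 1.2]
width: 0.004
grasp_force: 0.0
```

Call:
carry_out(steps=[0,0,0,0,0,0,0])

```text
time_s: 5.78
ee_pos: [0.5564, 0.1291, 0.1111]
orientation: [[-0.042, 0.998, 0.042], [0.706, 0.06, -0.706], [-0.707, 0.0, -0.707]]
ft_force: [-0.1, -0.2, 1.0]
width: 0.003
grasp_force: 0.0
```

```bash
python3 - <<'E'
from h import *
def arc(phi,r=125,y=112,off=10):
    a=np.radians(phi); return [81-r*np.cos(a)-0*off, y, 120+r*np.sin(a)-10]
go(*[(arc(f),tool(-45)) for f in (0,5,10,15,20,25,30)])
p,w=look("side","pics/s2.png"); cv2.imwrite("pics/s2c.png",cv2.resize(p[120:300,180:400],None,fx=3,fy=3))
E
```

```text
t 5.775 tcp case [-44.6 114.1 111.1] F [-0.1 -0.2  1. ] w 0.003044689213278792
[-0.7  0.6  2.3] [-0.1  0.  -0.1]
[-8.4  1.1 -5.4] [-0.1  0.  -0.1]
[-16.    2.5 -13.1] [-0.1  0.  -0.1]
[-23.6   4.9 -20.6] [-0.1  0.  -0.1]
[-30.9   8.2 -28. ] [-0.1  0.  -0.1]
[-38.   12.3 -35.1] [-0.1  0.  -0.1]
[-44.9  17.4 -41.9] [-0.1  0.  -0.1]
```

View pics/s2c.png

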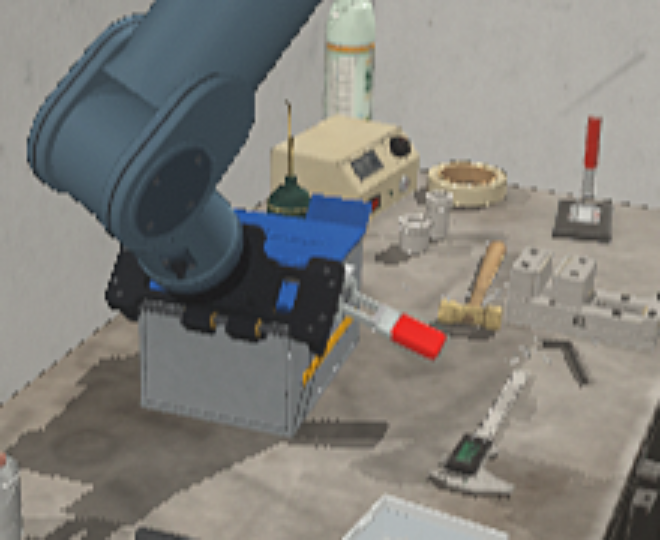

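The hand is tilted beside the left lip (around crop (290,295)), with no contact yet. Now I'll lift along the arc.

Call:
carry_out(steps=[-4,0,-4,0,0,0,0,-8,1,-8,0,0,0,0,-14,2,-14,0,0,0,0,-20,4,-20,0,0,0,0,-27,6,-26,0,0,0,0])

```text
time_s: 6.45
ee_pos: [0.563, 0.1323, 0.1484]
orientation: [[-0.045, 0.998, 0.046], [0.709, 0.064, -0.703], [-0.704, 0.002, -0.71]]
ft_force: [4.6, 6.0, -7.4]
width: 0.003
grasp_force: 4.0
```

```bash
cat >> h.py <<'E'
def lid():   # lid angle from blue points seen in both views
    for n in ("top","side"):
        p,w=look(n); q=(w[masks(p)["blue"]]-O)@RC*1000
        q=q[(abs(q[:,1])<100)&(q[:,0]>-100)&(q[:,0]<150)&(q[:,2]>110)&(q[:,2]<300)]
        if len(q)<20: print(n,'few'); continue
        a=np.degrees(np.arctan2(q[:,2]-122,81-q[:,0])); r=np.hypot(q[:,2]-122,81-q[:,0])
        print(n,len(q),'lid deg',np.round(np.percentile(a[r>50],[20,50,80]),1))
E
python3 - <<'E'
from h import *
go(); lid()
E
```

```text
t 6.45 tcp case [-37.9 116.9 148.4] F [ 4.6  6.  -7.4] w 0.0026583735967949185
top 2629 lid deg [17.9 19.3 21. ]
side 280 lid deg [19.3 19.8 20.7]
```

Call:
carry_out(steps=[-9,5,-8,0,0,0,0,-19,11,-15,0,0,0,0,-27,16,-20,0,0,0,0,-35,23,-25,0,0,0,0,-42,30,-29,0,0,0,0])

```text
time_s: 7.18
ee_pos: [0.5917, 0.1276, 0.1982]
orientation: [[-0.048, 0.998, 0.045], [0.711, 0.066, -0.7], [-0.702, -0.001, -0.712]]
ft_force: [-3.2, 10.7, -4.0]
width: 0.006
grasp_force: 4.8
```

```bash
python3 - <<'E'
from h import *
go(); lid()
E
```

```text
t 7.175 tcp case [ -9.5 110.4 198.2] F [-3.2 10.7 -4. ] w 0.006297540242898899
top 1273 lid deg [48.9 49.7 50.9]
side 35 lid deg [48.1 48.8 49.8]
```

Call:
carry_out(steps=[-8,12,-8,0,0,0,0,-16,25,-16,0,0,0,0,-21,40,-21,0,0,0,0,-25,55,-25,0,0,0,0,-28,72,-28,0,0,0,0])

```text
time_s: 7.9
ee_pos: [0.6637, 0.1276, 0.2387]
orientation: [[-0.045, 0.998, 0.041], [0.706, 0.061, -0.706], [-0.707, -0.002, -0.707]]
ft_force: [-1.9, 1.2, -2.6]
width: 0.006
grasp_force: 1.2
```

```bash
python3 - <<'E'
from h import *
go(); lid()
p,w=look("side","pics/s3.png"); cv2.imwrite("pics/s3c.png",cv2.resize(p[100:300,180:400],None,fx=3,fy=3))
E
```

```text
t 7.9 tcp case [ 62.3 105.9 238.7] F [-1.9  1.2 -2.6] w 0.0061764053524696935
top 70 lid deg [87.5 87.6 88. ]
side 751 lid deg [88.7 89.3 89.9]
```

View pics/s3c.png

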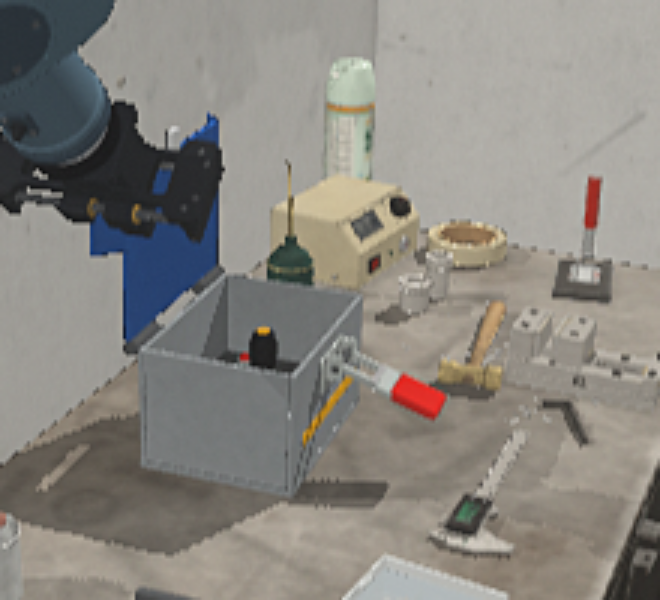

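The lid stands at about 89° and the stick's knob shows at crop (263,348). I'll push the lid a little further and then back off.

Call:
carry_out(steps=[0,8,0,0,0,0,0,0,18,0,0,0,0,0,0,18,0,0,0,0,0,0,-30,0,0,0,0,0,-20,-85,-20,0,0,0,0])

```text
time_s: 8.68
ee_pos: [0.578, 0.1212, 0.2647]
orientation: [[-0.045, 0.998, 0.041], [0.705, 0.061, -0.707], [-0.708, -0.003, -0.706]]
ft_force: [-0.0, -0.0, 1.3]
width: 0.002
grasp_force: 0.0
```

```bash
python3 - <<'E'
from h import *
lid(); go(([-30,20,280],tool(0)),([-30,20,280],tool(0,90)),([-30,20,280],tool(0,-90)))
print(np.round(get_state()["joint_positions"],2))
E
```

```text
top 214 lid deg [96.2 96.7 97.5]
side 1179 lid deg [96.8 97.4 98.2]
t 8.775 tcp case [-25.2 107.2 268.6] F [1.3 0.3 0.2] w 0.004720775157153782
[-69.7  -5.1  53.6] [ 0.1 45.   0.2]
[-69.7  -5.1  53.6] [-35.1  35.2 -84.7]
[-69.7  -5.1  53.6] [35.2 35.1 85.2]
[-0.41  0.65 -0.33  1.54  0.78  1.58 -0.91]
```

Call:
carry_out(steps=[-23,0,20,0,10,0,0,-46,0,40,0,20,0,0,-69,0,60,0,30,0,0,-92,0,80,0,40,0,0,-115,0,99,0,45,0,0])

```text
time_s: 9.4
ee_pos: [0.5901, -0.0332, 0.2787]
orientation: [[-0.058, 0.998, 0.003], [0.998, 0.058, 0.002], [0.002, 0.003, -1.0]]
ft_force: [0.6, -0.2, -0.3]
width: 0.001
grasp_force: 0.0
```

Call:
carry_out(steps=[0,0,0,0,0,0,0,0,0,0,0,0,0,0])

```text
time_s: 9.65
ee_pos: [0.5893, -0.0286, 0.2776]
orientation: [[-0.062, 0.998, 0.0], [0.998, 0.062, -0.0], [-0.0, 0.0, -1.0]]
ft_force: [-0.2, 1.4, -0.3]
width: 0.005
grasp_force: 0.0
```

```bash
python3 - <<'E'
from h import *
go(([-22,-45,280],tool()),([-22,-45,85],tool()))
p,w=look("side","pics/s4.png"); cv2.imwrite("pics/s4c.png",cv2.resize(p[100:300,180:400],None,fx=3,fy=3))
# knob: orange top / black in case, case coordinates
q=(w-O)@RC*1000; h=cv2.cvtColor(p,cv2.COLOR_BGR2HSV)
k=(h[...,2]<50)&(abs(q[...,0])<60)&(abs(q[...,1])<60)&(q[...,2]>75)&(q[...,2]<113)
print(k.sum(),np.nanmedian(q[k],0),q[k].min(0),q[k].max(0))
m=masks(p)["yellow"]&(abs(q[...,0]+8)<40)&(abs(q[...,1])<60)&(q[...,2]>95); print(m.sum(),np.nanmedian(q[m],0))
E
```

```text
t 9.65 tcp case [-21.5 -45.4 277.6] F [-0.2  1.4 -0.3] w 0.0047741364515301
[ 0.4 -0.5 -2.4] [0. 0. 0.]
[  0.4  -0.5 192.6] [0. 0. 0.]
92 [-11.18714037   9.98938005  93.48386794] [-21.36490448  -0.65976406  75.29490893] [  4.12183273  16.50176097 108.28239641]
63 [-13.27071726 -27.27688176 368.01760131]
```

View pics/s4c.png

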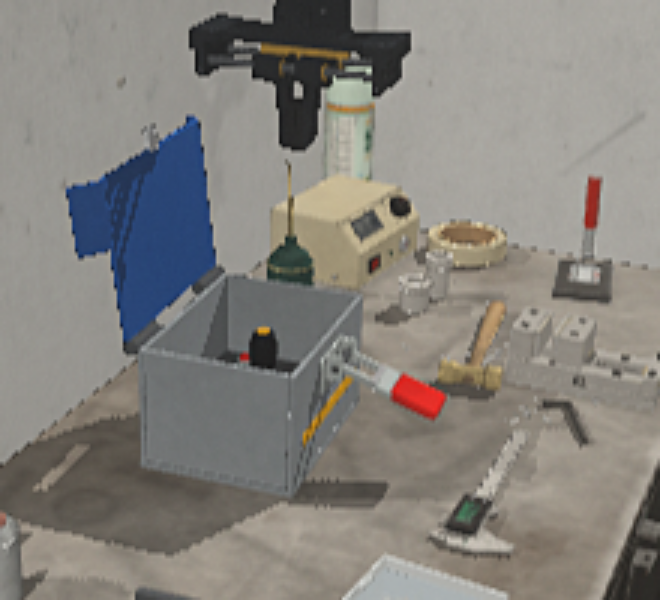

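The knob stands centred at crop (263,348), the lid leans back and the latch is down. Next I'll measure the pointer against the flag along the rail.

```bash
cat >> h.py <<'E'
RR=Ro.from_euler('z',.082).as_matrix(); RO=np.array([.513,.47,0])
def rail(views=("side",),v=False):
    out={}
    for n in views:
        p,w=look(n); q=(w-RO)@RR*1000; h=cv2.cvtColor(p,cv2.COLOR_BGR2HSV)
        x,y,z=q[...,0],q[...,1],q[...,2]
        top=(abs(x)<26)&(abs(y)<110)&(z>62)&(z<72)
        yl=(h[...,0]>14)&(h[...,0]<34)&(h[...,1]>90)&(x<-22)&(x>-50)&(abs(y)<110)&(z>30)&(z<65)
        gr=(h[...,0]>45)&(h[...,0]<90)&(h[...,1]>70)&(x<-30)&(x>-75)&(abs(y)<100)&(z>36)&(z<66)
        for k,m in (("top",top),("ptr",yl),("green",gr)):
            if m.sum(): 
                a=q[m]; out[n,k]=np.round([m.sum(),*np.median(a,0),*np.percentile(a[:,1],[3,97])],1)
                print(n,k,out[n,k])
    return get_state()["time_s"]
E
python3 - <<'E'
from h import *
print(rail(("side","top")))
E
```

```text
side top [ 4.13e+02 -2.00e-01  2.60e+00  6.68e+01 -2.11e+01  2.14e+01]
side ptr [ 18.  -30.1  -0.1  52.   -2.3   2.6]
side green [ 54.  -49.6  64.1  52.2  55.3  68.9]
top top [190.    0.3  -4.9  66.6 -26.4  17.1]
top ptr [  2.  -32.2  -3.7  53.9  -4.   -3.4]
top green [  6.  -50.9  55.2  60.5  53.2  62. ]
9.8
```

Call:
carry_out(steps=[0,0,60,0,0,0,0,0,0,115,0,0,0,0,0,0,160,0,0,0,0,0,0,185,0,0,0,0,0,0,192,0,0,0,0])

```text
time_s: 10.42
ee_pos: [0.588, -0.0274, 0.084]
orientation: [[-0.065, 0.998, -0.003], [0.998, 0.065, 0.0], [0.0, -0.003, -1.0]]
ft_force: [-0.0, -0.2, 0.7]
width: 0.003
grasp_force: 0.0
```

Call:
carry_out(steps=[8,0,0,0,0,0,0,16,0,0,0,0,0,0,22,0,0,0,0,0,0,26,0,0,0,0,0,0,26,0,0,0,0,0,0])

```text
time_s: 11.05
ee_pos: [0.5877, -0.003, 0.0859]
orientation: [[-0.062, 0.998, 0.001], [0.998, 0.062, -0.0], [-0.0, 0.001, -1.0]]
ft_force: [0.4, -0.7, 0.3]
width: 0.004
grasp_force: 0.3
```

```bash
python3 - <<'E'
from h import *
go(); print(rail())
E
```

```text
t 11.05 tcp case [-21.6 -19.7  85.9] F [ 0.4 -0.7  0.3] w 0.0036439014663968757
side top [415.   -1.1   2.9  66.8 -21.3  22.3]
side ptr [ 17.  -29.9  -0.6  50.9  -2.5   0.8]
side green [ 54.  -50.   64.4  51.6  55.2  69.9]
11.1
```

Call:
carry_out(steps=[5,0,0,0,0,0,0,10,0,0,0,0,0,0,14,0,0,0,0,0,0,18,0,0,0,0,0,0])

```text
time_s: 11.6
ee_pos: [0.5863, 0.0141, 0.0856]
orientation: [[-0.061, 0.998, -0.0], [0.998, 0.061, -0.001], [-0.001, -0.0, -1.0]]
ft_force: [-0.6, -5.7, 1.6]
width: 0.004
grasp_force: 2.9
```

```bash
python3 - <<'E'
from h import *
go(); print(rail())
E
```

```text
t 11.6 tcp case [-21.9  -2.5  85.6] F [-0.6 -5.7  1.6] w 0.004167272716209986
side top [425.   -0.    6.   66.8 -17.3  24.9]
side ptr [ 17.  -29.7   2.8  50.6  -1.2   4.5]
side green [ 54.  -49.7  64.9  52.5  56.2  69.4]
11.65
```

Call:
carry_out(steps=[2,0,0,0,0,0,0,4,0,0,0,0,0,0])

```text
time_s: 11.9
ee_pos: [0.5861, 0.0158, 0.0854]
orientation: [[-0.06, 0.998, -0.001], [0.998, 0.06, -0.004], [-0.004, -0.001, -1.0]]
ft_force: [0.4, -12.2, 2.9]
width: 0.005
grasp_force: 5.7
```

```bash
python3 - <<'E'
from h import *
go(); print(rail())
E
```

```text
t 11.9 tcp case [-22.   -0.8  85.4] F [  0.4 -12.2   2.9] w 0.004699816006192809
side top [ 4.35e+02 -3.00e-01  1.24e+01  6.65e+01 -1.04e+01  3.19e+01]
side ptr [ 18.  -31.    9.6  51.4   6.3  11.4]
side green [ 54.  -49.9  64.5  51.9  55.7  69.2]
11.95
```

Call:
carry_out(steps=[0,0,0,0,0,0,0,0,0,0,0,0,0,0,0,0,0,0,0,0,0,0,0,0,0,0,0,0])

```text
time_s: 12.45
ee_pos: [0.5862, 0.0156, 0.0854]
orientation: [[-0.059, 0.998, -0.0], [0.998, 0.059, -0.004], [-0.004, -0.001, -1.0]]
ft_force: [0.8, -10.2, 2.8]
width: 0.008
grasp_force: 4.7
```

```bash
python3 - <<'E'
from h import *
go(); print(rail())
E
```

```text
t 12.45 tcp case [-21.9  -1.   85.4] F [  0.8 -10.2   2.8] w 0.00753656718486454
side top [ 4.35e+02 -2.00e-01  2.49e+01  6.60e+01  3.20e+00  4.51e+01]
side ptr [ 21.  -29.9  22.5  50.7  14.7  24.6]
side green [ 54.  -49.7  64.7  52.3  55.3  70.3]
12.5
```

Call:
carry_out(steps=[0,0,0,0,0,0,0,0,0,0,0,0,0,0,0,0,0,0,0,0,0,0,0,0,0,0,0,0,0,0,0,0,0,0,0])

```text
time_s: 13.12
ee_pos: [0.5861, 0.0156, 0.0854]
orientation: [[-0.059, 0.998, -0.001], [0.998, 0.059, -0.004], [-0.004, -0.001, -1.0]]
ft_force: [-0.7, -9.6, 2.8]
width: 0.006
grasp_force: 4.7
```

Call:
carry_out(steps=[0,0,0,0,0,0,0,0,0,0,0,0,0,0,0,0,0,0,0,0,0])

```text
time_s: 13.5
ee_pos: [0.5861, 0.0156, 0.0854]
orientation: [[-0.06, 0.998, -0.001], [0.998, 0.06, -0.004], [-0.004, -0.001, -1.0]]
ft_force: [-0.0, -9.3, 3.1]
width: 0.002
grasp_force: 4.7
```

```bash
python3 - <<'E'
from h import *
go(); print(rail())
E
```

```text
t 13.5 tcp case [-22.   -1.   85.4] F [-0.  -9.3  3.1] w 0.002021918682638956
side top [ 4.64e+02 -3.00e-01  4.98e+01  6.50e+01  2.84e+01  7.09e+01]
side ptr [ 18.  -29.6  48.5  50.2  44.3  51. ]
side green [ 54.  -49.8  63.7  51.7  55.2  69.8]
13.55
```

Call:
carry_out(steps=[0,0,0,0,0,0,0,-30,0,0,0,0,0,0,-45,0,0,0,0,0,0,-45,0,0,0,0,0,0,-45,0,0,0,0,0,0])

```text
time_s: 14.18
ee_pos: [0.5888, -0.0243, 0.0856]
orientation: [[-0.063, 0.998, 0.0], [0.998, 0.063, 0.001], [0.001, 0.0, -1.0]]
ft_force: [0.6, 0.7, 0.4]
width: 0.004
grasp_force: 0.0
```

```bash
python3 - <<'E'
from h import *
go(); print(rail(("side","top"))); print(rail())
E
```

```text
t 14.175 tcp case [-21.8 -41.   85.6] F [0.6 0.7 0.4] w 0.004085205273895419
side top [ 4.82e+02 -2.00e-01  5.82e+01  6.65e+01  3.49e+01  7.77e+01]
side ptr [ 18.  -30.3  55.9  51.6  51.5  57.4]
side green [ 53.  -49.6  64.1  51.5  55.1  69.1]
top top [189.   -0.3  50.9  67.1  29.4  72.6]
top ptr [  1.  -31.4  52.8  55.9  52.8  52.8]
top green [  2.  -49.3  59.1  57.   52.7  65.4]
14.275
side top [4.83e+02 1.00e-01 5.79e+01 6.66e+01 3.54e+01 7.75e+01]
side ptr [ 18.  -29.8  56.3  50.5  51.7  57.8]
side green [ 53.  -50.   65.1  52.3  56.   69.5]
14.325
```

Call:
carry_out(steps=[18,0,0,0,0,0,0,35,0,0,0,0,0,0,35,0,0,0,0,0,0,0,0,0,0,0,0,0,0,0,0,0,0,0,0])

```text
time_s: 14.95
ee_pos: [0.5889, -0.0291, 0.0853]
orientation: [[-0.058, 0.998, -0.0], [0.998, 0.058, -0.002], [-0.002, -0.0, -1.0]]
ft_force: [-0.0, 0.2, 0.1]
width: 0.005
grasp_force: 0.0
```

Call:
carry_out(steps=[0,0,0,0,0,0,0,0,0,0,0,0,0,0])

```text
time_s: 15.2
ee_pos: [0.5888, -0.0246, 0.0856]
orientation: [[-0.063, 0.998, 0.0], [0.998, 0.063, 0.001], [0.001, 0.0, -1.0]]
ft_force: [0.5, 0.1, -0.9]
width: 0.006
grasp_force: 0.0
```

```bash
python3 - <<'E'
from h import *
go(); print(rail(("side","top"))); print(rail())
E
```

```text
t 15.2 tcp case [-21.8 -41.3  85.6] F [ 0.5  0.1 -0.9] w 0.005664007276452397
side top [ 4.85e+02 -1.00e-01  6.16e+01  6.65e+01  3.82e+01  8.11e+01]
side ptr [ 19.  -28.8  59.   50.8  56.   60.9]
side green [ 54.  -49.9  64.8  51.8  55.4  69.3]
top top [184.   -0.7  54.6  66.9  34.   76.4]
top ptr [  1.  -30.9  56.8  53.2  56.8  56.8]
top green [  2.  -49.5  57.9  61.3  53.5  62.4]
15.3
side top [4.86e+02 1.00e-01 6.11e+01 6.65e+01 3.82e+01 8.08e+01]
side ptr [ 19.  -29.1  59.3  51.   56.3  61.5]
side green [ 54.  -49.9  64.4  52.4  55.7  69.5]
15.35
```

Call:
carry_out(steps=[18,0,0,0,0,0,0,34,0,0,0,0,0,0,34,0,0,0,0,0,0,0,0,0,0,0,0,0,0,0,0,0,0,0,0])

```text
time_s: 15.98
ee_pos: [0.5889, -0.029, 0.0853]
orientation: [[-0.058, 0.998, -0.0], [0.998, 0.058, -0.002], [-0.002, -0.0, -1.0]]
ft_force: [-0.4, 1.5, -0.1]
width: 0.01
grasp_force: 0.0
```

Call:
carry_out(steps=[0,0,0,0,0,0,0,0,0,-50,0,0,0,0,0,0,-110,0,0,0,0,0,0,-170,0,0,0,0,0,0,-200,0,0,0,0])

```text
time_s: 16.6
ee_pos: [0.59, -0.024, 0.2893]
orientation: [[-0.064, 0.998, 0.005], [0.998, 0.064, 0.001], [0.001, 0.005, -1.0]]
ft_force: [-0.4, -1.0, 0.4]
width: 0.004
grasp_force: 0.0
```

```bash
python3 - <<'E'
from h import *
go(); print(rail(("side","top"))); print(rail())
lid()
p,w=look("side"); cv2.imwrite("pics/s5c.png",cv2.resize(p[180:400,140:350],None,fx=2.7,fy=2.7,interpolation=cv2.INTER_CUBIC))
E
```

```text
t 16.6 tcp case [-20.6 -40.8 289.3] F [-0.4 -1.   0.4] w 0.003762873349194492
side top [ 4.83e+02 -4.00e-01  6.42e+01  6.65e+01  4.19e+01  8.38e+01]
side ptr [ 21.  -30.3  62.2  51.6  58.6  64.4]
side green [ 55.  -49.6  63.9  51.4  55.2  69.4]
top top [189.    0.6  57.4  66.9  35.7  79.3]
top ptr [  1.  -30.8  57.1  51.8  57.1  57.1]
top green [  4.  -50.9  57.4  63.5  52.   62.2]
16.7
side top [4.89e+02 2.00e-01 6.47e+01 6.64e+01 4.16e+01 8.40e+01]
side ptr [ 21.  -30.5  62.4  51.3  59.3  64. ]
side green [ 56.  -50.   64.6  52.2  55.9  69.2]
16.75
top 126 lid deg [96.  96.8 97.5]
side 1548 lid deg [96.9 97.5 98.1]
```

View pics/s5c.png

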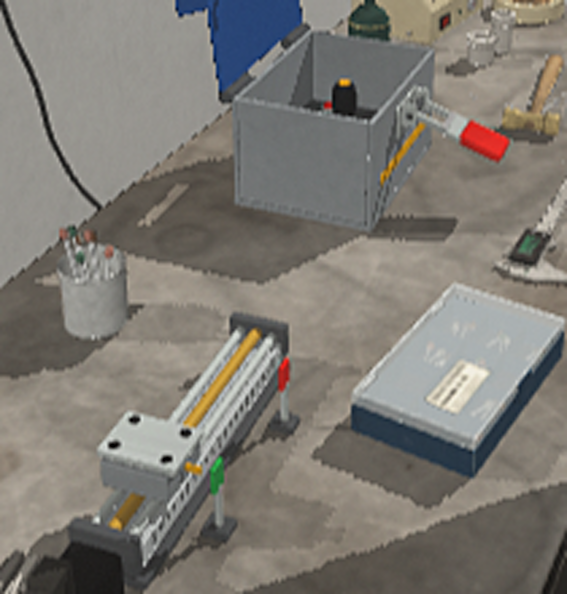

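The pointer at crop (193,468) stands level with the green flag at (216,475): 62 mm against 62 mm in the side view, and 57 against 57 in the top view. The lid is at 97°, the latch is down and the stick is upright.

```bash
python3 -c "
from station import bot
print(bot.job_done())"
```

```text
the job is handed in; nothing more can be done
None
```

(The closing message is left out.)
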